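# Set a flat bar on the sawing block and clamp it

## Task

Get the aluminium flat bar ready for sawing: with the fingertips push it along the channel of the sawing block until it sticks out 30 mm past the block's right-hand end, so that the blue cutting line across it is level with that end. Then press the red handle of the toggle clamp all the way down so that the clamp holds the bar there. Only push and press: do not lift the bar, and leave the other things on the bench alone.

Things in the scene. Friction and masses are not known exactly. Their poses are not given: they have to be found in the camera images.
- saw_block: grey sawing block with steel rails, fixed. Origin on the bench top; x toward the rear fence (away from the robot), y left along the channel, z up. Channel: y = -100 mm (open right-hand end, where the saw goes) to +170 mm (open), floor 50 mm above the bench, 54 mm wide. Front rail (x -39 to -27 mm) 4 mm above the floor, rear fence (x 27 to 39 mm) 12 mm; clamp behind the fence at y = -50 mm
- saw_edge (a point): middle of the right-hand end of the channel floor, 50 mm above the bench; same axes as the block, so -y points out of the block along the channel
- flat_bar: loose aluminium flat bar, 50 mm wide (its x), 180 mm long (its y), 8 mm thick, about 0.2 kg, with a blue line across it and two 9 mm holes toward the left end; it lies in the channel with 4 mm side play. Origin at the centre of its underside, y to the left like the block's
- bar_line (a point): middle of the blue cutting line, on the bar's top face, 30 mm from the bar's right-hand (leading) end; it starts 40 to 75 mm to the left of the block's end
- bar_tail (a point): centre of the bar's left-hand end face, half-way up its thickness (4 mm above the channel floor): the place to push on, toward the block's -y. 1 to 2 N moves the bar; it stops when the push stops
- clamp_handle (a joint): clamp's red handle, rad: 0 raised (50 degrees above level, clamp open), 0.93 fully down on its stop, about level. It stays where left; swinging it takes 2 to 4 N at the grip; past 0.88 rad the clamp is over centre and locks. It turns about its pin in the block's x-z plane, free end on the +x side
- handle_grip (a point): point on the centre line of the red handle, 80 mm from its pin; the grip is a rod of 17 mm diameter from 40 to 118 mm from the pin
- handle_pin (a point): pin about which the handle turns, 94 mm above the bench, axis along the block's y; does not move
- clamp_arm: steel clamp arm, 60 mm long, pivoted behind the fence (origin on its pivot). Raised clear of the channel while open (its end up to 140 mm above the bench); as the handle goes down it swings over the channel and presses its black rubber foot on the bar in mid-channel at the block's y = -50 mm with about 10 N
- ball_valve: brass ball valve with a red lever, 36x85x50 mm, on the bench behind the block; origin at its underside; leave alone
- hose_nipple: brass hose nipple, 52x27x24 mm, on the bench behind the block; origin at its underside; leave alone
- screwdriver: red screwdriver, 200 mm long; origin at its middle, on the bench; leave alone
- pipe_clip_a: clear plastic pipe clip, 48x58x8 mm, on the bench left of the block; lying flat; leave alone
- glue_bottle: small white bottle, 25 mm diameter, 80 mm high, at the back left; origin at its underside; leave alone
- white_tub: white lidded tub, 87 mm diameter, 88 mm high, at the back; origin at its underside; leave alone
- marker_pen: yellow-green marker pen, 135 mm long, lying at the front left; leave alone
- small_tub: small white lidded tub, 64 mm diameter, 66 mm high, at the back right corner of the bench; origin at its underside; leave alone

How it is judged:
On the way, in this order (a step that is already met when the one before it is completed fails the run):
1. the bar's line is level with the block's end while the clamp is still open (y of bar_line in the frame of saw_edge between -0.004 and 0.004 m and value of joint clamp_handle below 0.5 rad), for 0.2 s.
2. the clamp handle is fully down (value of joint clamp_handle above 0.89 rad), for 0.2 s.
At the end, for the whole second after the job is handed in: the bar lies flat in the channel with its blue line within 4 mm of the block's right-hand end (26 to 34 mm sticks out), the clamp handle is fully down (over 0.89 rad) and the clamp's foot presses on the bar with more than 3 N, everything at rest (y of bar_line in the frame of saw_edge between -0.004 and 0.004 m and z of flat_bar in the frame of saw_block between 0.047 and 0.053 m and angle between the y axis of flat_bar and the y axis of saw_block, either way round below 0.05 rad and value of joint clamp_handle above 0.89 rad and contact force between clamp_arm and flat_bar above 3 N and linear speed of flat_bar below 0.01 m/s); the robot touches nothing.
It fails at once if the bar is lifted (8 mm off the channel floor) (z of flat_bar in the frame of saw_block above 0.058 m or z of bar_tail in the frame of saw_block above 0.066 m).
It fails at once if the bar leaves the channel (height (world z) of flat_bar below 0.04 m).
It fails at once if one of the other things on the bench is disturbed (moved over 20 mm) (distance of any of ball_valve, hose_nipple, screwdriver, pipe_clip_a, glue_bottle, white_tub, marker_pen, small_tub from where it was at the start of the episode above 0.02 m).
It also fails if it takes over 48 s, if anything falls off the work surface, if the arm or the gripper's body presses on something with over 40 N, if the wrist force passes 120 N, or if a joint passes its speed limit or range.

## Robot

A 6-joint arm with a two-finger parallel gripper is mounted at the origin on a cart in front of the work surface, level with it; the furniture and walls round the work are solid. World frame = base frame: x ahead of the robot, y to its left, z up, the work surface at z = 0. Lengths are in m, angles in rad, forces in N, time in s.
With the tool pointing down it reaches from about 0.425 to 0.95 m from the base axis. Payload 14.7 kg.
Tool frame: the origin (TCP) lies between the finger pads; the fingertips stand 22 mm ahead of it and the grasp point (between the pads) lies 3 mm ahead of it (env.tip_extent is the z of the fingertips in the tool frame, in m); z points along the fingers, y is the line along which they close (so a half turn about z gives the same grasp; the last joint's range is limited). The gripper opens to 85 mm and grips with 20 to 120 N. Pads are 22 mm wide; open, the fingers measure 114 mm over their backs; the gripper's body (76 mm by 85 mm) begins 54 mm behind the grasp point. The pads swing forward as they close: fully open they stand 13 mm farther back than shut.
Start: joints at [1.182, 0.48, 1.596, -0, 1.065, -0.047], TCP at [0.218, 0.612, 0.253] pointing down, gripper open.
Joint ranges: [-2.75, 2.75], [-0.82, 2.05], [0.23, 2.67], [-1.56, 4.7], [0.09, 2.69], [-2.92, 2.92]. Speed limits (rad/s): [1.89, 1.89, 2.39, 3.01, 3.01, 3.01].

## Interface

Orientations are given as a unit quaternion [w, x, y, z].
In Python, from cell import env, imaging, ticket gives the robot as it stands.
- The arm moves only by the tool arm_command, never from a script. Its argument "rows" is a list that holds one entry, the list of rows, each a list of 5 numbers: the closure, from 0 (fully open) to 1 (shut), then the shift along the world's x, y, z in m, then the turn about the world's z in rad. In form: [[[fingers, tx, ty, tz, yaw], ...]]. A call has 1 to 20 rows; each row is the pose to reach, as a shift and turn from the pose commanded when the call began; what a row does not reach only later rows make up. A row lasts 1/8 s, in which the tool goes at most 62.5 mm and 10.7 degrees, less where a joint would pass 70% of its speed; a pose out of reach is approached as far as the arm can. A call with a gripper value outside its range is refused whole. The fingers move at their own pace and stop on an object; "squeeze" is the grip in N (left out, the last holds). Time passes only in rows, so rows that repeat a pose let the fingers close. It gives the time, the measured TCP pose, the force and the opening at its end, in the units of the state.
- env.observe(): the state, without advancing time (a new reading comes with each control period).
- imaging.grab_frame(name): name is "scene" or "top" or "wrist"; returns a dict with "color" (384x512x3 uint8, red, green, blue), "depth" (384x512 float32, m along the optical axis (not along the pixel's ray), 0 where there is no reading), "intrinsics" (3x3 intrinsics, pixels), "R" (3x3) and "t" (3): a world point X has camera coordinates R X + t. Camera axes: x right, y down, z forward; pixel columns grow to the right and rows downward; lengths in m; the calibration is good to about 2 mm. A picture is of the moment at which its call begins.
- ticket.sign_off(): hands the job in, once; it reports no verdict.
The state is a dict: "clock": time; "joint_positions": joint angles; "dq": joint speeds; "effort": joint torques, N m; "position": TCP position; "tool_rot": TCP orientation; "contact_force": force on the tool from outside, world axes, zero at the start; "ft_torque": the same for the moment, N m; "opening": finger opening in m.
Only numpy, scipy, OpenCV 4.12 (cv2) and the standard library are available. Lean on these libraries where they do the work, as an engineer would, in place of code of your own. Each camera call takes 0.05 s, during which the arm holds its last target. There are 200 camera calls.

## Working session

There is one attempt and no reset: what is moved stays moved. The work goes in short steps, Python scripts to look and compute and a tool call to move; the robot and the scene stay as the last step left them, time stands still between calls to the robot, and variables do not carry over. Pictures are saved under pics/ and viewed, on a budget of 10 in all, crops included, one or two more only if the job needs it, and the job is handed in when it is done.

Besides the shell and the picture viewer there is one more tool, called after ">>>" as name(argument=value, ...), one argument or row to a line, values as JSON. arm_command: Moves the arm, as the interface text tells. Its arguments: {"type":"object","properties":{"rows":{"type":"array"},"squeeze":{"type":"number"}},"required":["rows"]}

```bash
mkdir -p pics
cat > h.py <<'E'
import numpy as np, cv2
from cell import env, imaging, ticket
def grab(n):
    f=imaging.grab_frame(n); np.savez(f'pics/{n}.npz',**{k:np.asarray(f[k]) for k in ('color','depth','intrinsics','R','t')}); return f
def load(n): return dict(np.load(f'pics/{n}.npz'))
def cloud(f):
    K=f['intrinsics'];d=f['depth'];v,u=np.indices(d.shape)
    c=np.stack([(u-K[0,2])/K[0,0]*d,(v-K[1,2])/K[1,1]*d,d],-1)
    return (c-f['t'])@f['R']
def ray(f,u,v,z):
    K=f['intrinsics'];r=f['R'].T@np.array([(u-K[0,2])/K[0,0],(v-K[1,2])/K[1,1],1]);o=-f['R'].T@f['t']
    return o+r*(z-o[2])/r[2]
def proj(f,X):
    p=f['intrinsics']@(f['R']@np.asarray(X)+f['t']); return p[:2]/p[2]
E
python3 - <<'E'
from h import *
s=env.observe();print(s['clock'],s['position'],s['tool_rot'],s['opening'],env.tip_extent)
fs=[grab(n) for n in('scene','top')]
for n,f in zip(('scene','top'),fs):
    cv2.imwrite(f'pics/{n}1.png',cv2.resize(f['color'][:,:,::-1],(800,600),interpolation=cv2.INTER_CUBIC))
    print(n,-f['R'].T@f['t'],f['intrinsics'][0,0],f['R'].round(2).tolist())
E
```

```text
0.0 [0.21772296 0.61205674 0.2526743 ] [-1.27402350e-04  1.70093654e-01  9.85427725e-01 -5.76186773e-04] 0.08521813531735045 0.022
scene [-0.25587538 -0.62498829  0.8122924 ] 470.35236669518997 [[0.67, -0.74, -0.02], [-0.4, -0.34, -0.85], [0.63, 0.58, -0.52]]
top [0.31881207 0.16088765 1.54883027] 484.7199422452501 [[-0.01, -1.0, 0.02], [-0.99, 0.01, -0.15], [0.15, -0.02, -0.99]]
```

View pics/top1.png

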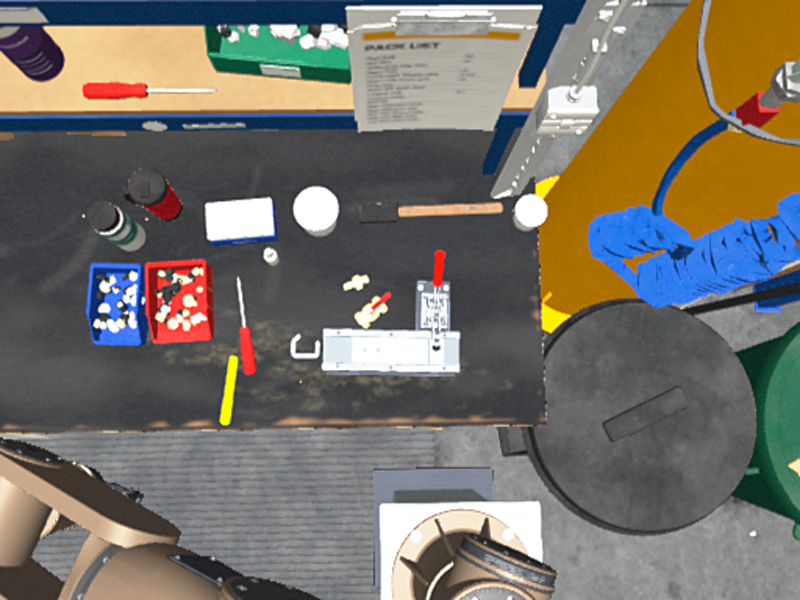

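View pics/scene1.png

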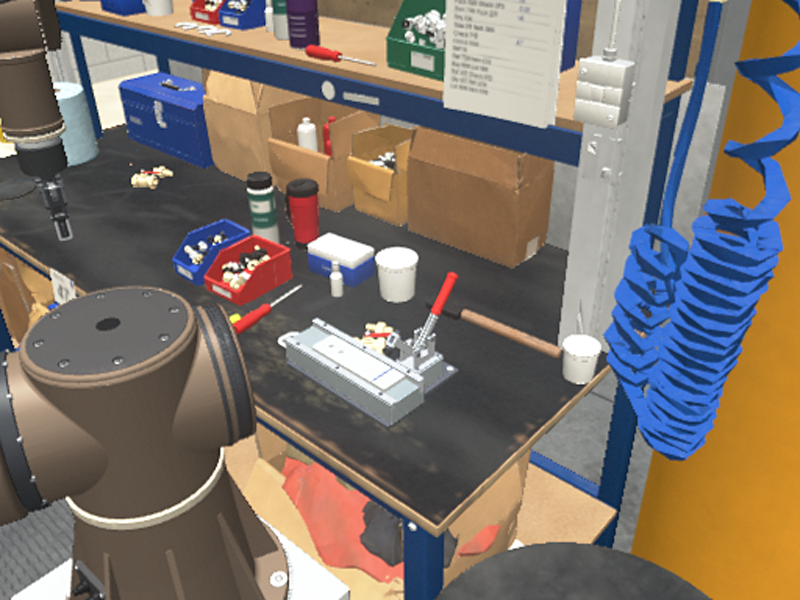

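The top picture shows the block at (322–460, 330–373), the raised red handle at (438, 268), and the pipe clip just left of the block at (305, 347). I'll zoom in on both views to measure.

Run:
```python
from h import *
f=load('top');g=load('scene')
a=cv2.resize(f['color'][155:245,180:305,::-1],None,fx=6.4,fy=6.4,interpolation=cv2.INTER_CUBIC)
cv2.imwrite('pics/top_crop.png',a[:,:800])
b=cv2.resize(g['color'][165:275,175:300,::-1],None,fx=5.4,fy=5.4,interpolation=cv2.INTER_CUBIC)
cv2.imwrite('pics/scene_crop.png',b)
# block outline corners rough, from top
for u,v,z in((322,330,.062),(322,373,.054),(460,373,.054),(460,330,.062)): print(ray(f,u*.64,v*.64,z).round(4))
```

```text
[0.4918 0.2678 0.062 ]
[0.4078 0.2684 0.054 ]
[ 0.404  -0.0032  0.054 ]
[ 0.4884 -0.0048  0.062 ]
```

View pics/top_crop.png

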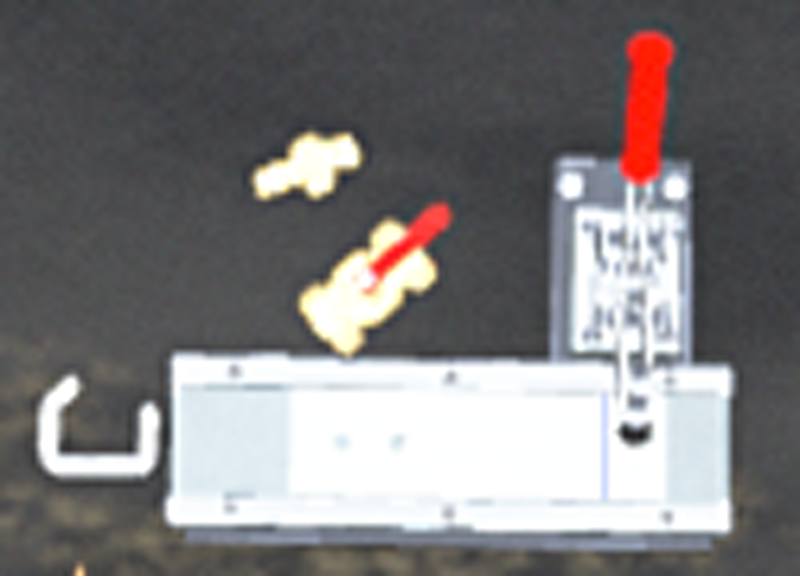

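View pics/scene_crop.png

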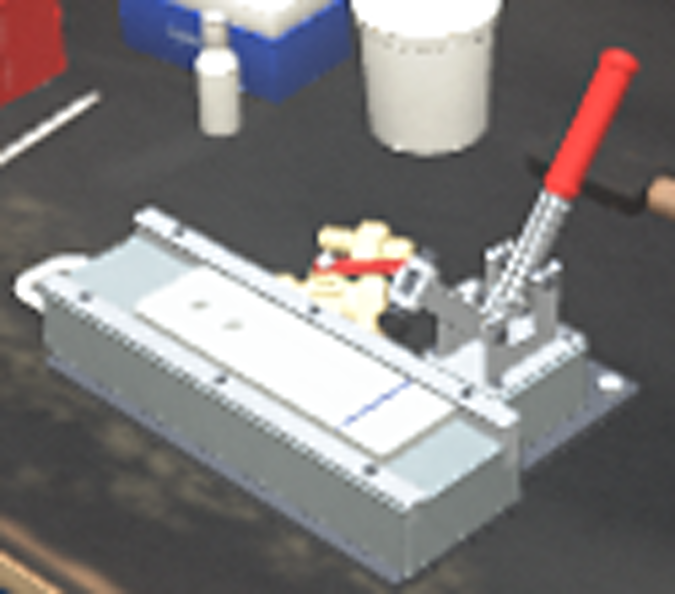

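Run:
```python
from h import *
f=load('top');g=load('scene')
c=lambda x,y,z:ray(f,180+x/6.4-.42,155+y/6.4-.42,z)
P={k:c(*v) for k,v in dict(rl=(170,355,.062),rr=(733,368,.062),fl=(168,525,.054),fr=(731,530,.054),line=(604,445,.058),tail=(288,443,.058),lead=(666,447,.058)).items()}
for k,v in P.items(): print(k,v.round(4))
R=(P['rl']+P['rr'])/2;F=(P['fl']+P['fr'])/2;d=P['rl']+P['fl']-P['rr']-P['fr'];yaw=np.arctan2(-d[0],d[1]);m=(R+F)/2
ex=np.array([np.cos(yaw),np.sin(yaw)]);ey=np.array([-ex[1],ex[0]])
o=m[:2]-ey*.035;print('yaw',yaw,'origin',o)
for k in('line','tail','lead'):
    q=P[k][:2]-o;print(k,'block',q@ex,q@ey)
for n,h in(('top',f),('scene',g)):
    X=cloud(h);C=h['color'].astype(int);mk=(C[...,0]>130)&(C[...,1]<70)&(C[...,2]<70)&(h['depth']>0)
    q=X[...,:2]-o;bx,by=q@ex,q@ey
    mk&=(bx>.03)&(bx<.35)&(abs(by+.05)<.04)&(X[...,2]>.08)
    z=X[...,2][mk];x=bx[mk];y=by[mk];print(n,mk.sum(),'z',z.min(),z.max(),'x',x.min(),x.max(),'ymed',np.median(y))
    p=np.polyfit(x,z,1);print('slope deg',np.degrees(np.arctan(p[0])),'x@z.12,.15,.17',[(zz-p[1])/p[0] for zz in(.094,.12,.15,.17)])
    X2=X.reshape(-1,3)
```

```text
rl [0.4954 0.2676 0.062 ]
rr [ 0.4857 -0.0038  0.062 ]
fl [0.4143 0.2692 0.054 ]
fr [ 0.4082 -0.0015  0.054 ]
line [0.4496 0.0591 0.058 ]
tail [0.4526 0.2112 0.058 ]
lead [0.4483 0.0292 0.058 ]
yaw -0.029199525691324467 origin [0.44985464 0.09788099]
line block 0.000888548422627593 -0.038767027575704535
tail block -0.0005892301757703836 0.11339955637859535
lead block 0.0004027129025240477 -0.06869670027549275
top 126 z 0.129456028749458 0.19497828573875312 x 0.1188832114461396 0.17288693853184972 ymed -0.049265621934379694
slope deg 47.66873588391923 x@z.12,.15,.17 [np.float64(0.08214236863433563), np.float64(0.10582649503575883), np.float64(0.13315433319124714), np.float64(0.15137289196157272)]
scene 63 z 0.12756543206512228 0.18669159919384637 x 0.11697182880328093 0.16859828688917555 ymed -0.05752382607880324
slope deg 49.81518342138394 x@z.12,.15,.17 [np.float64(0.09105070694381105), np.float64(0.11301060266842887), np.float64(0.13834894388914173), np.float64(0.155241171369617)]
```

>>> arm_command(
  rows=[
    [[1,0.06,-0.095,0,0.1],[1,0.12,-0.19,0,0.2],[1,0.18,-0.285,-0.05,0.313],[1,0.236,-0.374,-0.1,0.313],[1,0.236,-0.374,-0.1,0.313],[1,0.236,-0.374,-0.1,0.313],[1,0.236,-0.374,-0.1,0.313],[1,0.236,-0.374,-0.1,0.313],[1,0.236,-0.374,-0.1,0.313],[1,0.236,-0.374,-0.1,0.313],[1,0.236,-0.374,-0.1,0.313],[1,0.236,-0.374,-0.1,0.313]],
  ],
  squeeze=40,
)

```text
clock: 1.6
position: [0.4536, 0.2393, 0.1536]
tool_rot: [0.0, 0.014, 1.0, 0.0]
contact_force: [0.5, 0.0, -0.1]
opening: 0.0002
```

Run:
```python
from h import *
s=env.observe();print(s['clock'],s['position'],s['tool_rot'],s['opening'],s['contact_force'])
f=grab('wrist');cv2.imwrite('pics/wrist1.png',cv2.resize(f['color'][:,:,::-1],(768,576)));print(-f['R'].T@f['t'],f['R'].round(2).tolist())
```

```text
1.6 [0.45355825 0.23925619 0.15360631] [2.48275864e-04 1.37167965e-02 9.99905880e-01 1.38673184e-04] 0.00018203232022598548 [ 0.45385543  0.02433732 -0.05984652]
[0.3852524  0.24119679 0.27450106] [[0.03, 1.0, -0.0], [0.96, -0.03, 0.27], [0.27, -0.01, -0.96]]
```

View pics/wrist1.png

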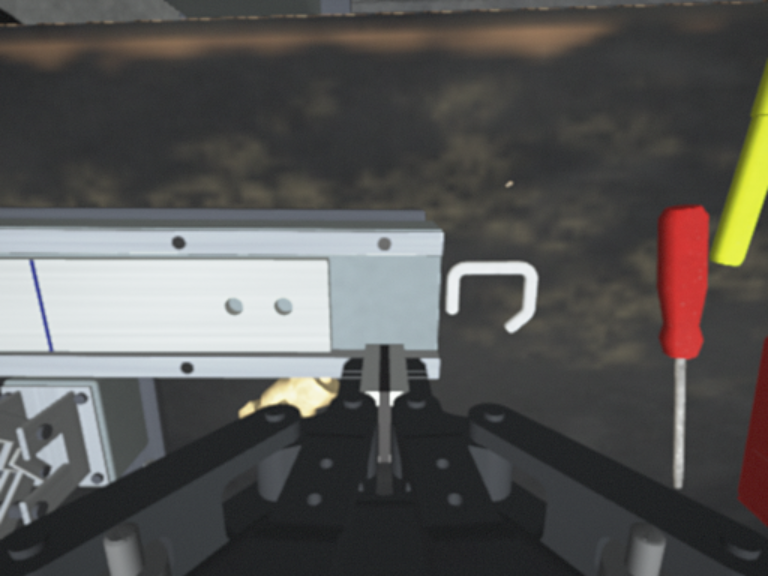

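Run:
```python
from h import *
f=load('wrist');c=lambda u,v,z:ray(f,(u+.5)/1.5-.5,(v+.5)/1.5-.5,z).round(4)
print('front inner top',c(385,257,.054),'rear inner top',c(385,354,.062),'tail top',c(329,305,.058),'line',c(41,305,.058),'left end floor',c(440,305,.050))
```

```text
front inner top [0.4295 0.2403 0.054 ] rear inner top [0.4802 0.2389 0.062 ] tail top [0.4534 0.2103 0.058 ] line [0.4494 0.0596 0.058 ] left end floor [0.4576 0.2694 0.05  ]
```

>>> arm_command(
  rows=[
    [[1,0.001,0,-0.04,0],[1,0.001,0,-0.07,0],[1,0.001,0,-0.0785,0],[1,0.001,0,-0.0785,0],[1,0.001,-0.008,-0.0785,0],[1,0.001,-0.014,-0.0785,0],[1,0.0005,-0.02,-0.0785,0],[1,0.0005,-0.026,-0.0785,0],[1,0,-0.032,-0.0785,0],[1,0,-0.038,-0.0785,0],[1,0,-0.044,-0.0785,0],[1,-0.0005,-0.05,-0.0785,0],[1,-0.0005,-0.055,-0.0785,0],[1,-0.0005,-0.06,-0.0785,0],[1,-0.001,-0.065,-0.0785,0],[1,-0.001,-0.065,-0.0785,0],[1,-0.001,-0.065,-0.0785,0]],
  ],
)

```text
clock: 3.78
position: [0.4527, 0.1733, 0.0747]
tool_rot: [-0.0, 0.014, 1.0, -0.0]
contact_force: [-0.2, -0.3, -0.0]
opening: -0.0003
```

Run:
```python
from h import *
s=env.observe();print(s['clock'],s['position'],s['contact_force'])
f=grab('wrist');cv2.imwrite('pics/wrist2.png',cv2.resize(f['color'][:,:,::-1],(768,576)))
```

```text
3.775 [0.45268348 0.17328456 0.07471725] [-0.21604121 -0.2698719  -0.04787025]
```

View pics/wrist2.png

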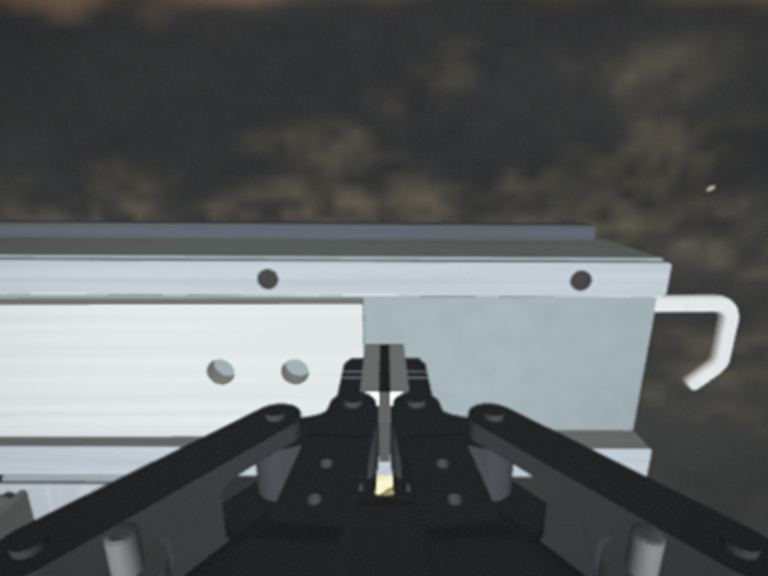

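The finger's left side touches the tail at (363, 345). I'll measure how far is left, with the top camera as well.

Run:
```python
from h import *
f=load('wrist');c=lambda u,v,z:ray(f,(u+.5)/1.5-.5,(v+.5)/1.5-.5,z).round(4)
print('tail top',c(363,330,.058),'left end floor',c(650,330,.050),c(640,400,.05))
f=grab('top');cv2.imwrite('pics/top2.png',cv2.resize(f['color'][180:245,180:305,::-1],None,fx=6.4,fy=6.4,interpolation=cv2.INTER_CUBIC))
```

```text
tail top [0.4369 0.1665 0.058 ] left end floor [0.4428 0.2686 0.05  ] [0.4708 0.2687 0.05  ]
```

View pics/top2.png

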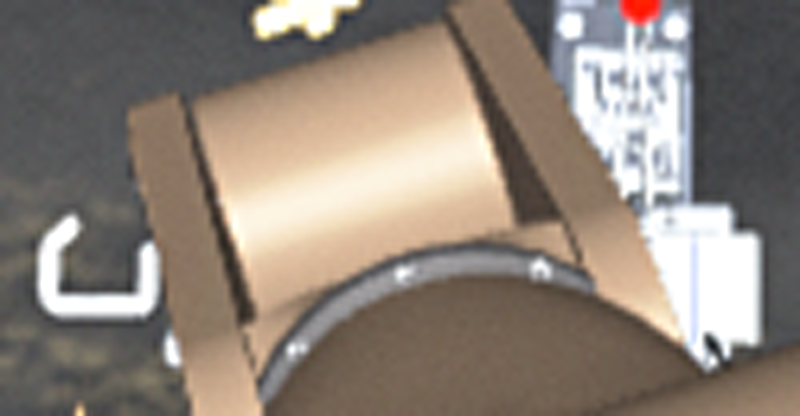

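Run:
```python
from h import *
f=load('top');c=lambda x,y,z:ray(f,180+x/6.4-.42,180+y/6.4-.42,z)
o=np.array([.44985,.09788]);ey=np.array([.0292,.9996])
print('lead',(c(763,290,.058)[:2]-o)@ey,'end at fence',(c(733,208,.062)[:2]-o)@ey)
C=f['color'].astype(int)
print(C[225,290:304].sum(1)//3, C[218,290:304].sum(1)//3)
g=load('scene')
```

```text
lead -0.11556145752612898 end at fence -0.10060412421161048
[255 255 255 255 255 255 255 255 188  77  81  86  85  86] [255 255 255 255 255 255 255 255 188  80  80  86  87  86]
```

>>> arm_command(
  rows=[
    [[1,0,-0.004,0,0],[1,0,-0.008,0,0],[1,-0.0005,-0.012,0,0],[1,-0.0005,-0.014,0,0],[1,-0.0005,-0.014,0,0],[1,-0.0005,-0.014,0,0]],
  ],
)

```text
clock: 4.62
position: [0.4524, 0.1594, 0.0748]
tool_rot: [0.0, 0.014, 1.0, -0.0]
contact_force: [-0.3, 0.4, 1.1]
opening: 0.0001
```

Run:
```python
from h import *
s=env.observe();print(s['clock'],s['position'],s['contact_force'])
f=grab('scene');a=cv2.resize(f['color'][165:275,175:300,::-1],None,fx=5.4,fy=5.4,interpolation=cv2.INTER_CUBIC)
t=grab('top');b=cv2.resize(t['color'][180:245,260:310,::-1],None,fx=8,fy=8,interpolation=cv2.INTER_CUBIC)
a=a[:590];im=np.zeros((594,800,3),np.uint8);im[:590,:500]=a[:,175:675];im[:520,502:800]=b[:,50:348];cv2.imwrite('pics/cmp.png',im)
```

```text
4.625 [0.45236497 0.15938684 0.07481139] [-0.25124224  0.40021594  1.07393515]
```

View pics/cmp.png

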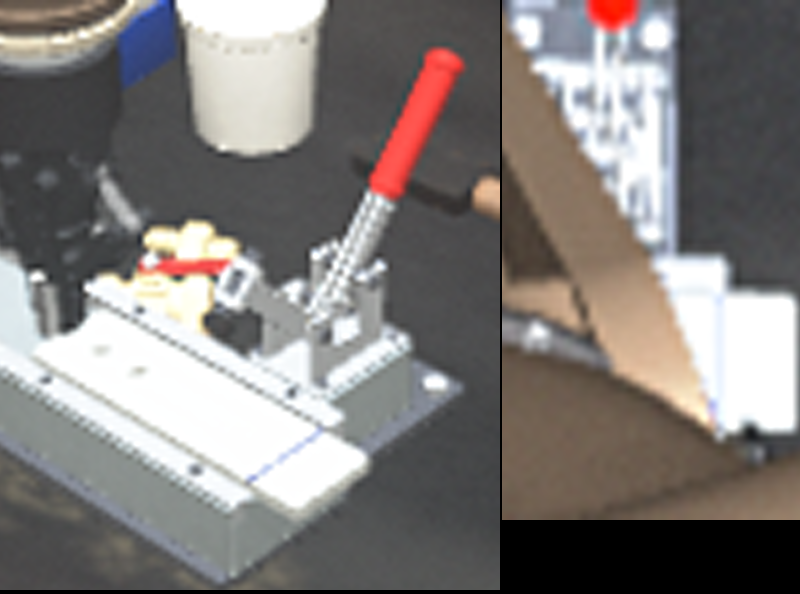

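Run:
```python
from h import *
o=np.array([.44985,.09788]);ey=np.array([.0292,.9996]);ex=np.array([.9996,-.0292])
t=load('top');C=t['color'].astype(float)
def edge(r):
    p=C[r,285:320].sum(-1)/3;i=np.where(p>165)[0][-1];return 285+i+(p[i]-165)/(p[i]-p[i+1])
for r in range(212,236):
    u=edge(r);z=.062 if r<216 else .058
    q=ray(t,u,r,z)[:2]-o;print(r,round(u,2),q@ex.T.round(3) if 0 else (q@ex).round(4),(q@ey).round(4))
g=load('scene');s=lambda x,y,z:ray(g,175+(x+175)/5.4-.4,165+y/5.4-.4,z)[:2]-o
for n,a in dict(l1=(248,482,.058),l2=(322,432,.058),fence_end_top=(343,410,.062),fence_end_top2=(325,425,.062),front_out=(233,515,.054),front_in=(256,497,.054),lead1=(292,517,.058),lead2=(368,463,.058)).items(): q=s(*a);print(n,(q@ex).round(4),(q@ey).round(4))
```

```text
212 293.4 0.039 -0.0984
213 293.98 0.0359 -0.1002
214 293.94 0.0328 -0.1001
215 293.89 0.0297 -0.0999
216 297.16 0.0272 -0.1105
217 302.39 0.0244 -0.1267
218 302.67 0.0213 -0.1276
219 302.65 0.0182 -0.1275
220 302.67 0.0151 -0.1276
221 302.66 0.012 -0.1275
222 302.65 0.0089 -0.1275
223 302.66 0.0058 -0.1275
224 302.66 0.0027 -0.1275
225 302.65 -0.0004 -0.1275
226 302.64 -0.0035 -0.1274
227 302.64 -0.0066 -0.1274
228 302.63 -0.0097 -0.1274
229 302.63 -0.0128 -0.1274
230 302.62 -0.0159 -0.1274
231 302.63 -0.019 -0.1274
232 302.62 -0.022 -0.1273
233 302.39 -0.0251 -0.1266
234 293.29 -0.0286 -0.0985Traceback (most recent call last):
  File "<stdin>", line 7, in <module>
  File "<stdin>", line 5, in edge
IndexError: index -1 is out of bounds for axis 0 with size 0
```

>>> arm_command(
  rows=[
    [[1,0,-0.0015,0,0],[1,0,-0.003,0,0],[1,0,-0.003,0,0],[1,0,-0.003,0,0],[1,0,0.02,0,0],[1,0,0.02,0.05,0],[1,0,0.02,0.1,0],[1,0,0.02,0.14,0],[1,0,0.02,0.14,0]],
  ],
)

```text
clock: 5.85
position: [0.4539, 0.1799, 0.2177]
tool_rot: [0.003, 0.014, 1.0, 0.001]
contact_force: [-0.0, -0.8, -0.4]
opening: 0.0001
```

Run:
```python
from h import *
s=env.observe();print(s['clock'],s['position'],s['contact_force'])
o=np.array([.44985,.09788]);ey=np.array([.0292,.9996]);ex=np.array([.9996,-.0292])
t=grab('top');C=t['color'].astype(float)
for r in (213,214,215,219,222,225,228):
    p=C[r,285:320].sum(-1)/3;i=np.where(p>165)[0]
    if len(i):
        i=i[-1];u=285+i+(p[i]-165)/(p[i]-p[i+1]);q=ray(t,u,r,.062 if r<216 else .058)[:2]-o;print(r,round(u,2),(q@ex).round(4),(q@ey).round(4))
g=grab('scene');a=cv2.resize(g['color'][225:275,210:270,::-1],None,fx=12,fy=12,interpolation=cv2.INTER_CUBIC);cv2.imwrite('pics/sc3.png',a)
```

```text
5.85 [0.45385844 0.17991181 0.21768459] [-0.03124783 -0.77893209 -0.41998505]
213 294.06 0.0359 -0.1005
214 294.01 0.0328 -0.1003
215 294.0 0.0297 -0.1003
219 303.57 0.0182 -0.1304
222 303.58 0.0089 -0.1304
225 303.57 -0.0004 -0.1303
228 303.66 -0.0097 -0.1306
```

View pics/sc3.png

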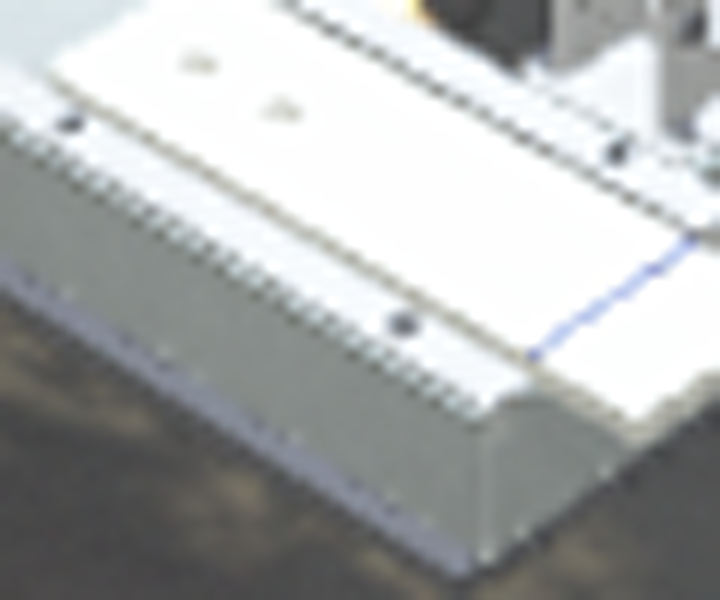

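The overhang reads 30.1 mm from the top camera. In the scene view the line's front end at (533, 355) meets the rail end, so the bar is set. Next I'll go to the handle.

>>> arm_command(
  rows=[
    [[1,0.03,-0.034,0.003,0],[1,0.06,-0.068,0.003,0],[1,0.09,-0.102,0.003,0],[1,0.12,-0.136,0.003,0],[1,0.12,-0.136,0.003,0],[1,0.12,-0.136,0.003,0],[1,0.12,-0.136,0.003,0]],
  ],
)

```text
clock: 6.82
position: [0.5714, 0.0441, 0.2172]
tool_rot: [-0.001, 0.014, 1.0, 0.0]
contact_force: [0.3, 0.2, -0.5]
opening: 0.0
```

Run:
```python
from h import *
s=env.observe();print(s['clock'],s['position'],s['contact_force'])
g=grab('scene');w=grab('wrist')
im=np.zeros((500,800,3),np.uint8)
im[:,:400]=cv2.resize(g['color'][130:255,200:300,::-1],(400,500),interpolation=cv2.INTER_CUBIC)
im[:300,400:]=cv2.resize(w['color'][:,:,::-1],(400,300));cv2.imwrite('pics/h1.png',im)
```

```text
6.825 [0.57137062 0.04413518 0.21720233] [ 0.32601176  0.17090692 -0.54139446]
```

View pics/h1.png

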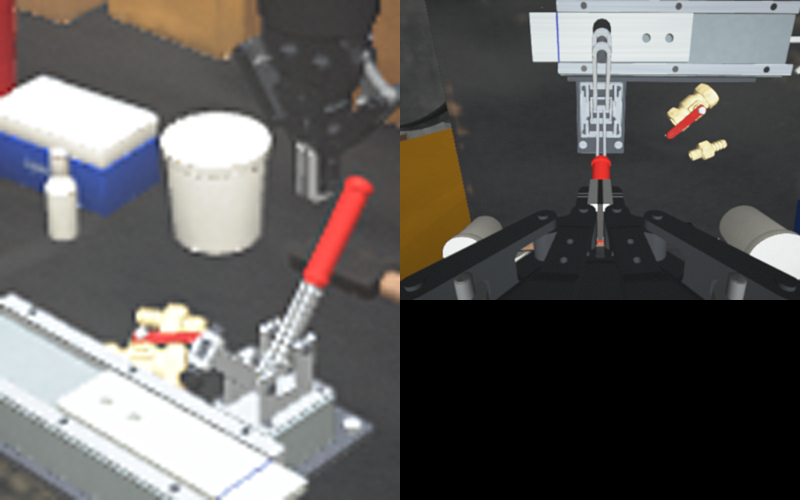

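The handle and fingers line up in the wrist view (both at column 600). I'll press along the handle's arc, stopping halfway to check.

>>> arm_command(
  rows=[
    [[1,0,0,-0.02,0],[1,0,0,-0.033,0],[1,0.004,0,-0.039,0],[1,0.009,0,-0.044,0],[1,0.013,0,-0.048,0],[1,0.017,-0.0005,-0.053,0],[1,0.021,-0.0005,-0.058,0],[1,0.024,-0.001,-0.062,0],[1,0.024,-0.001,-0.062,0]],
  ],
)

```text
clock: 8.05
position: [0.5963, 0.0424, 0.1554]
tool_rot: [-0.0, 0.014, 1.0, -0.0]
contact_force: [-1.0, -0.2, 0.5]
opening: -0.0003
```

Run:
```python
from h import *
s=env.observe();print(s['clock'],s['position'],s['contact_force'])
g=grab('scene');w=grab('wrist')
im=np.zeros((500,800,3),np.uint8)
im[:,:400]=cv2.resize(g['color'][130:255,200:300,::-1],(400,500),interpolation=cv2.INTER_CUBIC)
im[:300,400:]=cv2.resize(w['color'][:,:,::-1],(400,300));cv2.imwrite('pics/h2.png',im)
```

```text
8.05 [0.5962739  0.04237574 0.1553771 ] [-1.0187515  -0.22236116  0.5276594 ]
```

View pics/h2.png

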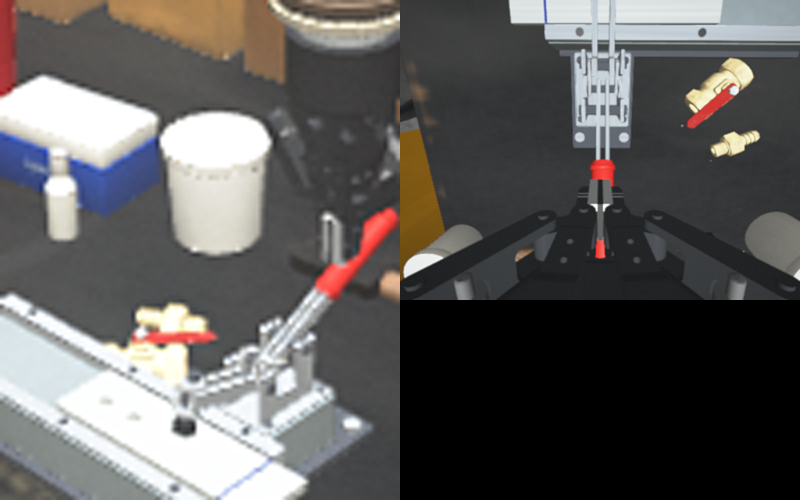

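The handle is about half down and the foot is swinging over the bar. I'll carry on to the stop.

>>> arm_command(
  rows=[
    [[1,0.002,0,-0.005,0],[1,0.005,0,-0.01,0],[1,0.007,0,-0.015,0],[1,0.009,0,-0.02,0],[1,0.01,0,-0.025,0],[1,0.0105,0,-0.029,0],[1,0.0105,0,-0.032,0],[1,0.0105,0,-0.034,0],[1,0.0105,0,-0.035,0],[1,0.0105,0,-0.035,0]],
  ],
)

```text
clock: 9.4
position: [0.6072, 0.0425, 0.1213]
tool_rot: [0.0, 0.014, 1.0, 0.0]
contact_force: [0.5, -0.8, 7.7]
opening: -0.0001
```

Run:
```python
from h import *
s=env.observe();print(s['clock'],s['position'],s['contact_force'])
```

```text
9.4 [0.60723195 0.04248182 0.12131326] [ 0.46032876 -0.7525449   7.71311503]
```

>>> arm_command(
  rows=[
    [[1,0,0,-0.001,0],[1,0,0,-0.002,0],[1,0,0,-0.003,0],[1,0,0,-0.003,0],[1,0,0,-0.003,0]],
  ],
)

```text
clock: 10.02
position: [0.6074, 0.0425, 0.1204]
tool_rot: [0.001, 0.014, 1.0, 0.0]
contact_force: [-10.9, -1.0, 43.8]
opening: 0.0002
```

A 44 N reaction for about 1 mm of travel means the handle is on its stop. I'll lift clear and check.

>>> arm_command(
  rows=[
    [[1,0,0,0.003,0],[1,0,0,0.02,0],[1,0,0,0.06,0],[1,0,0.03,0.1,0],[1,0,0.08,0.13,0],[1,0,0.13,0.13,0],[1,0,0.18,0.13,0],[1,0,0.18,0.13,0],[1,0,0.18,0.13,0]],
  ],
)

```text
clock: 11.15
position: [0.6066, 0.2224, 0.2481]
tool_rot: [-0.0, 0.014, 1.0, -0.0]
contact_force: [0.1, -0.5, -1.1]
opening: 0.0
```

Run:
```python
from h import *
s=env.observe();print(s['clock'],s['position'],s['contact_force'],abs(s['dq']).max())
o=np.array([.44985,.09788]);ey=np.array([.0292,.9996]);ex=np.array([.9996,-.0292])
t=grab('top');C=t['color'].astype(float)
for r in (214,215,219,222,225,228,231):
    p=C[r,285:320].sum(-1)/3;i=np.where(p>165)[0]
    if len(i):
        i=i[-1];u=285+i+(p[i]-165)/(p[i]-p[i+1]);q=ray(t,u,r,.062 if r<216 else .058)[:2]-o;print(r,(q@ex).round(4),(q@ey).round(4))
g=grab('scene');X=cloud(g);D=g['color'].astype(int)
mk=(D[...,0]>130)&(D[...,1]<70)&(D[...,2]<70)&(g['depth']>0);q=X[...,:2]-o;bx,by=q@ex,q@ey
mk&=(bx>.1)&(bx<.3)&(abs(by+.05)<.04)&(X[...,2]>.06);p=np.polyfit(bx[mk],X[...,2][mk],1);print('handle',mk.sum(),'deg',np.degrees(np.arctan(p[0])),'z',X[...,2][mk].min(),X[...,2][mk].max())
im=np.zeros((500,800,3),np.uint8)
im[:,:500]=cv2.resize(g['color'][150:275,200:325,::-1],(500,500),interpolation=cv2.INTER_CUBIC)
im[:400,500:]=cv2.resize(t['color'][150:250,245:320,::-1],(300,400),interpolation=cv2.INTER_CUBIC);cv2.imwrite('pics/h3.png',im)
```

```text
11.15 [0.60656187 0.22235905 0.24811188] [ 0.05745511 -0.52980419 -1.06321468] 0.021678074257656384
214 0.0328 -0.1001
215 0.0297 -0.0999
219 0.0182 -0.1302
222 0.0089 -0.1302
225 -0.0004 -0.1302
228 -0.0097 -0.1305
231 -0.0189 -0.1305
handle 40 deg -2.0669496043099054 z 0.08660738342268143 0.09714556085556711
```

View pics/h3.png

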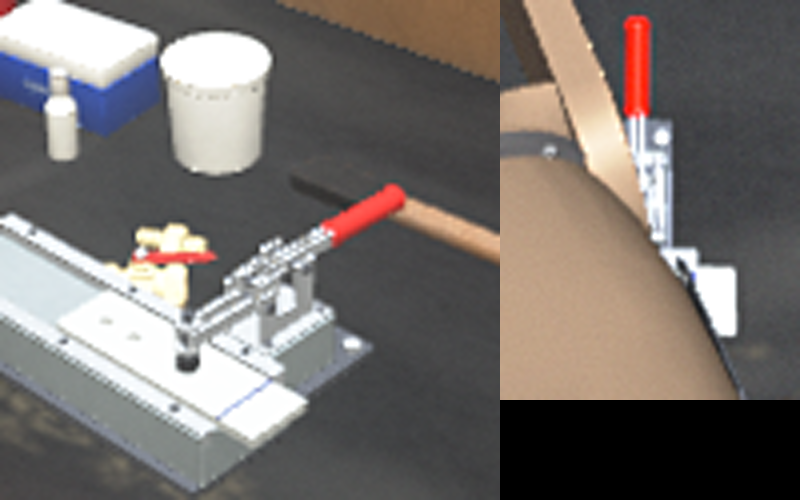

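The foot is on the bar at (187, 360), the handle is level and the line is at the block's end. I'll hand the job in.

```bash
python3 -c "
from cell import ticket
print(ticket.sign_off())"
```

```text
the job is handed in; nothing more can be done
None
```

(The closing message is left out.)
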